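Set a compressor flywheel just past compression, chock it and clamp the chock

TASK

Turn the compressor's flywheel counter-clockwise (seen from above) by its crank knob, against the rising compression, until it has just gone over the hard point - the red lug barely past the white index post - and leave it standing there without letting it run on. Then take the orange block out of the rack, seat it flat in the nest beside the wheel so the lug cannot kick back, and swing the toggle clamp over by its red bar so that its pad presses on the block. Leave the other two blocks, the dial-gauge stand and the computer mouse where they are.

Things in the scene. Friction and masses are not known exactly. Their poses are not given: they have to be found in the camera images.
- fixture: Fixed steel plate 160 x 270 x 12 mm carrying compressor, nest and clamp. Origin on its underside; along its +y: clamp pivot at -75 mm, nest at -23 mm, wheel axis at +90 mm; the plate spans y -110 to +160 mm. The finned cylinder points to its +x, reaching 120 mm; z up. Yawed up to 0.3 rad; it may stand left or right of the robot's centre line, the rack on the other side.
- wheel_axis (a point): Centre of the flywheel's top face, 88 mm above the bench. The wheel is a level steel disc, 150 mm diameter, 22 mm thick (66 to 88 mm above the bench), turning about the vertical; hub 40 mm across stands 10 mm higher.
- crank_knob (a point): Centre of the upright black crank knob on the flywheel, 111 mm above the bench: 18 mm diameter (23 mm cap), 88 to 134 mm above the bench, 55 mm from the wheel's axis. It spins freely on its pin, so it can be pinched from above and carried round with the hand's heading fixed. At joint value a it lies from the axis along the fixture's -x turned by a counter-clockwise.
- flywheel (a joint): Rad, positive counter-clockwise from above; 0 = dead point: the red lug on the rim (12 mm wide, to 98 mm from the axis) points at the white index post (112 mm from the axis). Starts at -2.7 to -2.1. Resists with 8 to 13 N at the knob, most near -1.1; past 0 it is pushed onward. Let go, it stays only within 0.28 of 0 (or near its start), else runs off. Just past = a few up to 15 degrees.
- nest (a point): Centre of the nest's floor, 45 mm above the bench; axes as the fixture's. Pocket 66 mm along y by 36 mm along x, rim 5 mm high (top 50 mm above the bench). The wheel's rim and the 118 mm tall clamp tower stand within 5 mm of its two y ends, so a block there can only be held across its 30 mm width, fingers on the +x and -x sides.
- chock_mid (a point): Centre of the orange block, 60 x 30 x 45 mm (its x, y, z), 150 to 310 g, loose, in one of the three rack slots: 60 mm along the rack's x, underside 12 mm above the bench. In the rack only its ends (60 mm apart) can be gripped, in the nest only its sides (30 mm apart): set it down on the bench and take it again. In the nest its 60 mm lies along the fixture's y, either way round.
- block_blue_mid (a point): Centre of a blue block of the same size in another rack slot; leave it alone.
- block_steel_mid (a point): Centre of a bare steel block of the same size in another rack slot; leave it alone.
- rack: Fixed wooden rack with three slots side by side, 42 mm apart along its y (centre slot at y = 0). Base 56 x 140 x 12 mm; partitions 46 mm long (x), 6 mm thick, top 62 mm above the bench. Origin on the underside at the middle, z up. The slots are open at both x ends, where the blocks stick out 7 mm past the partitions.
- clamp_pivot (a point): Pivot of the toggle clamp, 105 mm above the bench; the hinge axis is the fixture's x.
- clamp_bar (a point): Middle of the clamp's red grip bar: 14 mm diameter, 58 mm long along the fixture's x, held by two side rods (50 mm free between them), 85 mm from the pivot. Open, it lies out to the fixture's -y at about pivot height; shut, it stands straight above the pivot. It can be pinched from above, fingers on its +y and -y sides, all the way.
- clamp (a joint): Clamp angle, rad: 0 = shut with the pad level on a seated block, 1.6 = open (its start), arm upright. Bar from the pivot: -85 sin(a) mm along the fixture's y, 85 cos(a) mm up. Sprung over centre: it resists closing with about 4 N at the bar down to 0.55, below which it snaps shut by itself and presses with about 5 N; without a block it goes on to -0.15.
- clamp_pad: Black rubber pad, 18 mm diameter, 15 mm deep, under the clamp arm, 42 mm from the pivot; it comes down on the middle of the seated block's top.
- gauge_stand: Dial-gauge stand, loose, 1.6 kg: dark block foot 60 x 60 x 40 mm with a column to 200 mm height and a dial 55 mm off to its +y at 160 mm height. Origin on its underside. Stands on the bench beyond the nest; not to be moved.
- mouse: Black computer mouse, loose, 95 x 56 x 32 mm (its x, y, z), origin on its underside; not to be moved.
Things that resemble listed ones, but are neither listed nor needed, are in the scene too. Of the things shaped like the part that bears chock_mid, the orange one is meant.

How it is judged:
By the outcome, as a careful person would: the job done as asked, in the order asked, and still so for the second after the job is handed in, with the robot touching nothing.
It also fails if it takes over 72 s, if anything falls off the work surface, if the arm or the gripper's body presses on something with over 40 N, if the wrist force passes 120 N, or if a joint passes its speed limit or range.

ROBOT

A 7-joint arm with a two-finger parallel gripper is mounted at the origin on the work surface. World frame = base frame: x ahead of the robot, y to its left, z up, the work surface at z = 0. Lengths are in m, angles in rad, forces in N, time in s.
With the tool pointing down it reaches from about 0.4 to 0.85 m from the base axis. Payload 4.4 kg.
Tool frame: the origin (TCP) lies on the centre line of the jaws, within the pads' length; the fingertips stand tip_reach ahead of it and the grasp point (between the pads) lies 3 mm ahead of it (tip_reach is the distance from the TCP to the fingertips, in m); z points along the fingers, y is the line along which they close (so a half turn about z gives the same grasp; the last joint's range is limited). The gripper opens to 94 mm and grips with 3 to 60 N. Pads are 16 mm wide; open, the fingers measure 119 mm over their backs; the gripper's body (75 mm by 177 mm) begins 78 mm behind the grasp point.
Start: joints at [-1.41, 0.628, 0.038, 1.517, -0.027, 0.996, -0.02], TCP at [0.146, 0.633, 0.227] pointing down, gripper open.
Joint ranges: [-3.06, 3.06], [-0.37, 2.12], [-1.25, 1.32], [0.18, 2.47], [-1.1, 4.24], [0.23, 1.98], [-2.94, 2.94]. Speed limits (rad/s): [2.57, 2.57, 3.14, 3.14, 3.14, 3.14, 3.14].

INTERFACE

Orientations are given as a 3x3 rotation matrix whose columns are the frame's x, y, z axes.
In Python, from rig import * gives the robot as it stands.
- The arm moves only by the tool jog_arm, never from a script. Its argument "rows" is a list of rows, each an object of numbers: "dx", "dy", "dz": the shift along the world's x, y, z scaled (see below); "ax", "ay", "az": the turn, a rotation vector about the world's x, y, z scaled (see below); "hand": the closure, from 0 (fully open) to 1 (shut). A call has 1 to 10 rows; each row is the pose to reach, as a shift and turn from the pose commanded when the call began; what a row does not reach only later rows make up. The controller multiplies each number of a shift by 0.15 m and each number of a turn by 90 degrees. A row lasts 1/8 s, in which the tool goes at most 62.5 mm and 10.7 degrees, less where a joint would pass 70% of its speed; a pose out of reach is approached as far as the arm can. A call with a number of a shift or a turn outside -1 to 1 is refused whole. A call with a gripper value outside its range is refused whole. The fingers move at their own pace and stop on an object; "newtons" is the grip in N (left out, the last holds). Time passes only in rows, so rows that repeat a pose let the fingers close. It gives the time, the measured TCP pose, the force, the opening and the grip force at its end, in the units of the state.
- observe(): the state, without advancing time (a new reading comes with each control period).
- capture(name): name is "side" or "top" or "wrist"; returns a dict with "frame" (480x640x3 uint8, red, green, blue), "range_z" (480x640 float32, m along the optical axis (not along the pixel's ray), 0 where there is no reading), "mtx" (3x3 intrinsics, pixels), "xyz" and "orientation" of the camera in the world. Camera axes: x right, y down, z forward; pixel columns grow to the right and rows downward; lengths in m; the calibration is good to about 2 mm. The wrist camera is an equidistant fisheye: a pixel r from the principal point sees the ray r / f radians off the axis. A picture is of the moment at which its call begins.
- job_done(): hands the job in; it is judged then, once.
The state is a dict: "time": time; "q": joint angles; "dq": joint speeds; "effort": joint torques, N m; "tcp_pos": TCP position; "orientation": TCP orientation; "force": force on the tool from outside, world axes, zero at the start; "torque": the same for the moment, N m; "opening": finger opening in m; "grasp_force": force on a finger pad.
Only numpy, scipy, OpenCV 4.12 (cv2) and the standard library are available. Lean on these libraries where they do the work, as an engineer would, in place of code of your own. Each camera call takes 0.05 s, during which the arm holds its last target. There are 200 camera calls.

## Working session

There is one attempt and no reset: what is moved stays moved. The work goes in short steps, Python scripts to look and compute and a tool call to move; the robot and the scene stay as the last step left them, time stands still between calls to the robot, and variables do not carry over. Pictures are saved under pics/ and viewed, at most 13 in all, crops included, and the job is handed in when it is done.

Besides the shell and the picture viewer there is one more tool, called as name(argument=value, ...), one argument or row to a line, values as JSON. jog_arm: Moves the arm, as the interface text tells. Shifts and turns lie within -1 to 1; 1 stands for 0.15 m of shift or 90 degrees of turn. Its arguments: {"type":"object","properties":{"rows":{"type":"array"},"newtons":{"type":"number"}},"required":["rows"]}

```bash
ls; mkdir -p pics; python3 - <<'E'
from rig import *
import cv2,numpy as np
s=observe();print(s)
for n in("top","side"):
    c=capture(n);cv2.imwrite(f"pics/{n}0.png",c["frame"][:,:,::-1]);print(n,c["mtx"].tolist(),c["xyz"],c["orientation"]);np.savez(f"{n}0.npz",**c)
E
```

```text
pics
{'time': 0.0, 'q': array([-1.40979607,  0.62930482,  0.03845226,  1.51834256, -0.02698071,
        0.99628621, -0.02000063]), 'dq': array([-0.00025284,  0.00068012, -0.00085314,  0.00016456,  0.0004223 ,
       -0.00015043,  0.00093404]), 'effort': array([ 3.21757034e-05, -5.49729681e+01,  1.14374701e+00, -1.86637688e+01,
       -5.21156599e-02,  2.36881315e-02,  1.46938037e-04]), 'tcp_pos': array([0.14600494, 0.63276442, 0.22658918]), 'orientation': array([[-9.74391360e-01,  2.24858493e-01, -3.67310002e-04],
       [ 2.24858788e-01,  9.74389726e-01, -1.78528238e-03],
       [-4.35328132e-05, -1.82215661e-03, -9.99998339e-01]]), 'force': array([0.47330144, 0.41040995, 0.08863772]), 'torque': array([-0.05304366,  0.03216551,  0.00209142]), 'grasp_force': 0.0, 'opening': 0.09421453172958018}
top [[452.83225171088674, 0.0, 321.0076560262717], [0.0, 452.83225171088674, 240.33680061655764], [0.0, 0.0, 1.0]] [ 0.51179171 -0.0515345   1.05707505] [[ 0.01506565 -0.99817006  0.05856242]
 [-0.99987307 -0.01534324 -0.0042933 ]
 [ 0.00518398 -0.0584903  -0.99827452]]
side [[582.743317280315, 0.0, 317.2476764188897], [0.0, 582.743317280315, 243.75745041794195], [0.0, 0.0, 1.0]] [-0.02156746 -0.72478113  0.65201024] [[ 0.75610325 -0.33747723  0.56072899]
 [-0.65424769 -0.3683474   0.66051507]
 [-0.01636574 -0.86627323 -0.49930236]]
```

View pics/top0.png

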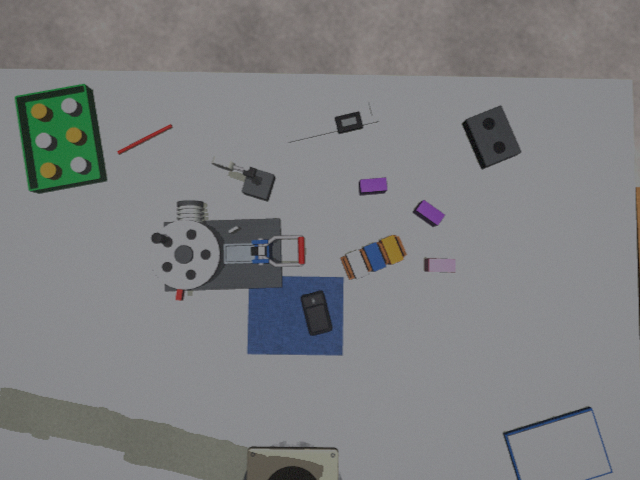

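View pics/side0.png

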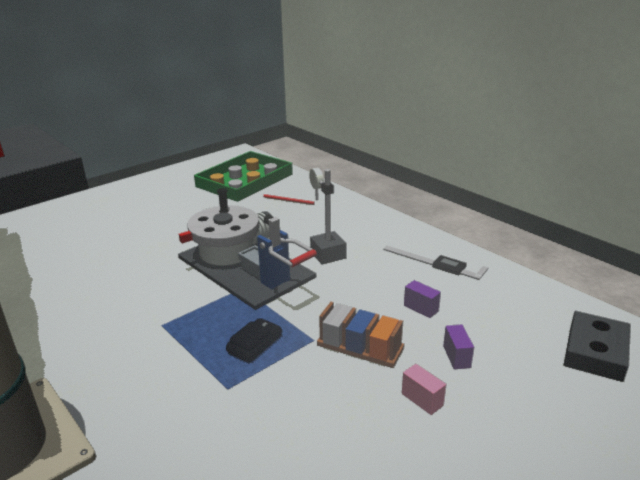

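```bash
python3 -c "
import rig;print([n for n in dir(rig) if n[0]!='_']);print(getattr(rig,'tip_reach',None))"
```

```text
['Unreachable', 'capture', 'job_done', 'observe', 'tip_reach']
0.022
```

```bash
cat > h.py <<'E'
import numpy as np,cv2
def world(c):
    h,w=c["range_z"].shape;u,v=np.meshgrid(np.arange(w),np.arange(h));K=c["mtx"];d=c["range_z"]
    p=np.dstack([(u-K[0,2])/K[0,0]*d,(v-K[1,2])/K[1,1]*d,d]);return p@c["orientation"].T+c["xyz"]
def cast(c,u,v,z):
    K=c["mtx"];r=c["orientation"]@np.array([(u-K[0,2])/K[0,0],(v-K[1,2])/K[1,1],1]);return c["xyz"]+r*(z-c["xyz"][2])/r[2]
def big(m):
    n,l,s,_=cv2.connectedComponentsWithStats(m.astype(np.uint8));return l==1+np.argmax(s[1:,4])
E
python3 - <<'E'
from h import *
c=dict(np.load("top0.npz"));W=world(c);f=c["frame"];hsv=cv2.cvtColor(f,cv2.COLOR_RGB2HSV).astype(int);H,S,V=[hsv[...,i] for i in range(3)]
vv,uu=np.mgrid[:480,:640]
roi=lambda a,b,c_,d:(uu>=a)&(uu<b)&(vv>=c_)&(vv<d)
z=W[...,2]
wm=big(roi(140,225,205,300)&(abs(z-.088)<.006));cn,_=cv2.findContours(wm.astype(np.uint8),0,2)
hull=cv2.convexHull(cn[0]);(u,v),r=cv2.minEnclosingCircle(hull);e=cv2.fitEllipse(hull);print("wheel",e,r,cast(c,*e[0],.088),cast(c,u,v,.088))
red=((H<8)|(H>172))&(S>140)&(V>80)
bm=big(red&roi(285,315,225,275));rect=cv2.minAreaRect(np.argwhere(bm)[:,::-1].astype(np.float32));print("bar",rect,cast(c,*rect[0],.105),W[bm].mean(0))
lm=red&roi(170,195,282,305);print("lug",np.argwhere(lm).mean(0)[::-1],np.median(W[lm],0))
knob=roi(140,180,225,260)&(z>.12);print("knob",knob.sum(),np.median(W[knob],0), cast(c,*np.argwhere(knob).mean(0)[::-1],.134))
R=roi(335,412,225,285)
for n,m in (("orange",(H>8)&(H<22)&(S>150)),("blue",(H>100)&(H<125)&(S>120)),("steel",(S<60)&(z>.045))):
    m=big(R&m&(z>.045));rect=cv2.minAreaRect(np.argwhere(m)[:,::-1].astype(np.float32));print(n,m.sum(),rect,cast(c,*rect[0],.057),W[m].mean(0))
g=roi(220,300,150,205)
for n,m in(("gauge",g&(z>.02)),("mouse",roi(295,340,285,340)&(z>.01)),("post",roi(225,242,222,236)&(z>.02))):
    print(n,m.sum(),W[m].min(0),W[m].max(0))
ds=big(roi(200,290,205,300)&(abs(z-.012)<.004));print("plate",cv2.minAreaRect(np.argwhere(ds)[:,::-1].astype(np.float32)))
cv2.imwrite("pics/crop.png",cv2.resize(f[140:310,140:420,::-1],None,fx=2.8,fy=2.8,interpolation=cv2.INTER_CUBIC))
E
```

```text
wheel ((184.9004669189453, 257.661865234375), (68.82415008544922, 78.70081329345703), 9.168434143066406) 40.302085876464844 [0.52711481 0.23438076 0.088     ] [0.52316467 0.2361722  0.088     ]
bar ((300.5, 250.0), (26.0, 5.0), 90.0) [ 0.54662679 -0.01281272  0.105     ] [ 0.5474308  -0.01379493  0.10868144]
lug [178.94339623 294.32075472] [0.44965061 0.24491054 0.08670739]
knob 107 [0.56545315 0.27843551 0.13444218] [0.5656833 0.2793262 0.134    ]
orange 44 ((397.9266357421875, 254.92202758789062), (11.110785484313965, 7.183697700500488), 73.3007583618164) [ 0.54078637 -0.22630171  0.057     ] [ 0.54204689 -0.22708686  0.05656193]
blue 355 ((374.5976257324219, 256.3343200683594), (26.307695388793945, 13.615386962890625), 67.38013458251953) [ 0.53688273 -0.17474163  0.057     ] [ 0.53673417 -0.17386905  0.06231592]
steel 377 ((357.44940185546875, 263.9423828125), (27.1154842376709, 13.873038291931152), 67.16634368896484) [ 0.51952675 -0.1370215   0.057     ] [ 0.51939037 -0.13685596  0.0593631 ]
gauge 1008 [ 0.51179171 -0.0515345   0.02015015] [0.73145878 0.15022543 1.05707505]
mouse 1018 [ 0.35684986 -0.08408904  0.01020396] [ 0.51179171 -0.01209287  1.05707505]
post 56 [ 0.51179171 -0.0515345   0.02006791] [0.6008719  0.14841394 1.05707505]
plate ((240.10763549804688, 253.83523559570312), (69.25428771972656, 82.44098663330078), 88.15238952636719)
```

View pics/crop.png

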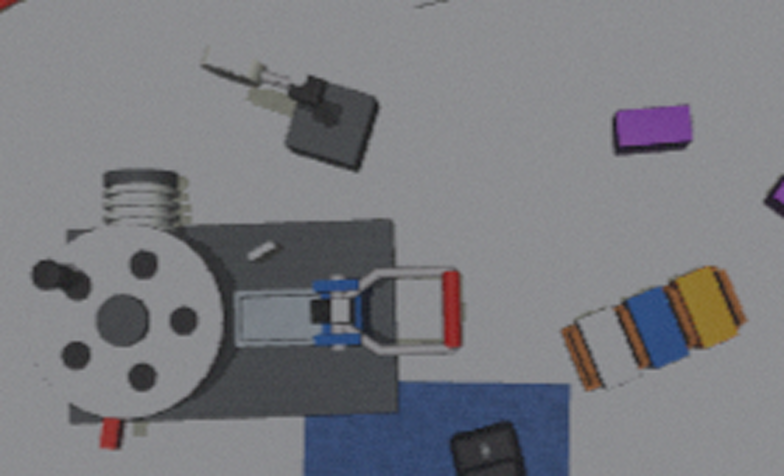

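```bash
python3 - <<'E'
from h import *
c=dict(np.load("top0.npz"));W=world(c);f=c["frame"];hsv=cv2.cvtColor(f,cv2.COLOR_RGB2HSV).astype(int);H,S,V=[hsv[...,i] for i in range(3)]
vv,uu=np.mgrid[:480,:640];z=W[...,2]
roi=lambda a,b,c_,d:(uu>=a)&(uu<b)&(vv>=c_)&(vv<d)
dark=big(roi(174,194,244,266)&(V<90));u,v=np.argwhere(dark).mean(0)[::-1];hub=cast(c,u,v,.098);print("hub",u,v,hub)
g=cv2.resize(f[200:310,130:240],None,fx=4,fy=4,interpolation=cv2.INTER_CUBIC);C=cv2.HoughCircles(cv2.cvtColor(g,cv2.COLOR_RGB2GRAY),cv2.HOUGH_GRADIENT,1,200,param1=100,param2=30,minRadius=120,maxRadius=165);print(C)
if C is not None: print("wheel",cast(c,C[0,0,0]/4+130-.4,C[0,0,1]/4+200-.4,.088))
bar=cast(c,301,250,.107)
R=roi(335,412,225,285);P={}
for n,m in (("orange",(H>14)&(H<32)&(S>120)&(V>100)),("blue",(H>100)&(H<125)&(S>120)),("steel",(S<40)&(V>150)&(z>.045))):
    m=big(R&m);rect=cv2.minAreaRect(np.argwhere(m)[:,::-1].astype(np.float32));P[n]=cast(c,*rect[0],.057);print(n,m.sum(),rect,P[n])
d=P["steel"]-P["orange"];print("rack y dir deg",np.degrees(np.arctan2(d[1],d[0])),np.hypot(*d[:2]))
wh=hub
d=wh-bar;yaw=np.arctan2(-d[0],d[1]);print("fix yaw",yaw,np.hypot(*d[:2]))
kn=cast(c,*np.array([47,274])/2.8+140,.134);k=kn-wh;print("knob",kn,np.hypot(*k[:2]),"a",np.arctan2(k[1],k[0])-np.pi-yaw)
ps=cast(c,*np.array([262,250])/2.8+140,.08)-wh;print("post ang from fix x",np.degrees(np.arctan2(ps[1],ps[0])-yaw),np.hypot(*ps[:2]))
ok=(c["range_z"]>0)
for n,m in(("gauge",roi(205,300,150,205)&(z>.02)&ok),("mouse",roi(295,340,285,340)&(z>.01)&ok)):print(n,W[m].min(0),W[m].max(0))
E
```

```text
hub 183.6542750929368 254.0297397769517 [0.53459007 0.23431149 0.098     ]
None
orange 361 ((392.0517578125, 249.1206817626953), (26.52390480041504, 13.655871391296387), 66.80140686035156) [ 0.55341717 -0.21323303  0.057     ]
blue 357 ((374.5423889160156, 256.3505859375), (26.290863037109375, 13.727517127990723), 67.16634368896484) [ 0.53684496 -0.17461984  0.057     ]Traceback (most recent call last):
  File "<stdin>", line 11, in <module>
  File "h.py", line 8, in big
    n,l,s,_=cv2.connectedComponentsWithStats(m.astype(np.uint8));return l==1+np.argmax(s[1:,4])
                                                                             ~~~~~~~~~^^^^^^^^^
    return _wrapfunc(a, 'argmax', axis=axis, out=out, **kwds)
    return bound(*args, **kwds)
ValueError: attempt to get argmax of an empty sequence
```

```bash
python3 - <<'E'
from h import *
c=dict(np.load("top0.npz"));W=world(c);vv,uu=np.mgrid[:480,:640];z=W[...,2]
roi=lambda a,b,c_,d:(uu>=a)&(uu<b)&(vv>=c_)&(vv<d)
bar=cast(c,300.5,250,.109)
d=np.array([.5195,-.1370])-[.5534,-.2132];print("rack y dir deg",np.degrees(np.arctan2(d[1],d[0])),np.hypot(*d))
wh=cast(c,183.65,254.1,.098)
d=wh-bar;yaw=np.arctan2(-d[0],d[1]);print("bar",bar,"fix yaw",yaw,np.hypot(*d[:2]))
kn=cast(c,*np.array([47,274])/2.8+140,.134);k=kn-wh;print("knob",kn,np.hypot(*k[:2]),"a",np.arctan2(k[1],k[0])-np.pi-yaw)
ps=cast(c,*np.array([262,250])/2.8+140,.08)-wh;print("post ang from fix x",np.degrees(np.arctan2(ps[1],ps[0])-yaw),np.hypot(*ps[:2]))
ok=(c["range_z"]>0)
for n,m in(("gauge",roi(205,300,150,205)&(z>.02)&ok),("mouse",roi(295,340,285,340)&(z>.01)&ok)):print(n,W[m].min(0),W[m].max(0))
y=np.array([-np.sin(yaw),np.cos(yaw)])
for n,t in(("nest",-113),("pivot",-165),("bar",-250)):print(n,wh[:2]+y*t/1000)
E
```

```text
rack y dir deg 113.98341511664012 0.08340053956659993
bar [ 0.54648044 -0.0129754   0.109     ] fix yaw 0.048645163565508284 0.24758392109055105
knob [0.56586024 0.27935028 0.134     ] 0.05491139013960702 a -2.228594420633852
post ang from fix x -63.82634544586999 0.11502771294710654
gauge [0.66324894 0.05220177 0.02015015] [0.73145878 0.16351126 0.20359952]
mouse [ 0.35684986 -0.08408904  0.01020396] [ 0.45683903 -0.01209287  0.03963308]
nest [0.53993616 0.12144932]
pivot [0.54246471 0.06951083]
bar [ 0.54659792 -0.01538862]
```

jog_arm(
  rows=[
    {"dx":0.31,"dy":-0.26,"dz":0.1,"az":-0.11,"hand":0.2},
    {"dx":0.62,"dy":-0.52,"dz":0.2,"az":-0.22,"hand":0.4},
    {"dx":0.93,"dy":-0.79,"dz":0.2,"az":-0.33,"hand":0.4},
    {"dx":0.93,"dy":-0.79,"dz":0.2,"az":-0.33,"hand":0.4},
  ],
  newtons=60,
)

```text
invalid input at $.rows[0]: expected keys dx, dy, dz, ax, ay, az, hand
```

jog_arm(
  rows=[
    {"dx":0.31,"dy":-0.26,"az":-0.1,"hand":0.4},
    {"dx":0.62,"dy":-0.52,"az":-0.2,"hand":0.4},
    {"dx":0.93,"dy":-0.79,"az":-0.26,"hand":0.4},
    {"dx":0.93,"dy":-0.79,"az":-0.26,"hand":0.4},
  ],
)

```text
invalid input at $.rows[0]: expected keys dx, dy, dz, ax, ay, az, hand
```

jog_arm(
  rows=[
    {"dx":0.31,"dy":-0.26,"hand":0.4},
    {"dx":0.62,"dy":-0.52,"hand":0.4},
    {"dx":0.94,"dy":-0.78,"hand":0.4},
    {"dx":0.94,"dy":-0.78,"hand":0.4},
    {"dx":0.94,"dy":-0.78,"hand":0.4},
  ],
)

```text
invalid input at $.rows[0]: expected keys dx, dy, dz, ax, ay, az, hand
```

```bash
python3 - <<'E'
from rig import *
from h import *
s=observe();print(s["time"],s["tcp_pos"],s["orientation"],s["opening"],s["q"])
c=capture("wrist");cv2.imwrite("pics/w1.png",c["frame"][:,:,::-1]);print(c["mtx"],c["xyz"],c["orientation"]);np.savez("w1.npz",**c)
E
```

```text
0.1 [0.14601274 0.63285541 0.22667779] [[-9.74393340e-01  2.24849918e-01 -3.65614049e-04]
 [ 2.24850215e-01  9.74392066e-01 -1.57566967e-03]
 [ 1.96223341e-06 -1.61753043e-03 -9.99998692e-01]] 0.09376386805712565 [-1.40978548  0.62924519  0.03844613  1.51818592 -0.02701972  0.9962967
 -0.01996849]
[[371.64829954   0.         318.89281278]
 [  0.         371.64829954 239.03542931]
 [  0.           0.           1.        ]] [0.06776792 0.65237546 0.38256659] [[ 0.2254957   0.93518045  0.27311026]
 [ 0.97424272 -0.21597075 -0.06486728]
 [-0.00167879  0.28070298 -0.95979322]]
```

View pics/w1.png

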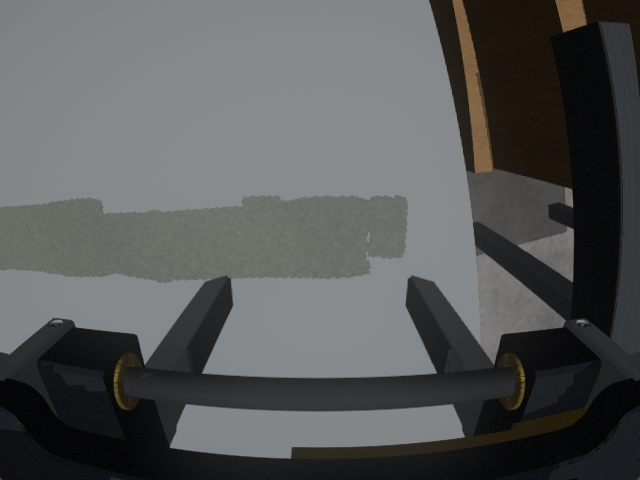

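jog_arm(
  rows=[
    {"dx":0.31,"dy":-0.26,"dz":0.1,"ax":0,"ay":0,"az":-0.11,"hand":0.2},
    {"dx":0.62,"dy":-0.52,"dz":0.2,"ax":0,"ay":0,"az":-0.22,"hand":0.4},
    {"dx":0.93,"dy":-0.79,"dz":0.2,"ax":0,"ay":0,"az":-0.33,"hand":0.4},
    {"dx":0.93,"dy":-0.79,"dz":0.2,"ax":0,"ay":0,"az":-0.33,"hand":0.4},
  ],
  newtons=60,
)

```text
time: 0.65
tcp_pos: [0.2912, 0.5104, 0.258]
orientation: [[-0.728, 0.686, 0.003], [0.686, 0.728, -0.002], [-0.004, 0.001, -1.0]]
force: [-0.2, 0.4, -0.2]
opening: 0.0581
grasp_force: 0.0
```

jog_arm(
  rows=[
    {"dx":0.31,"dy":-0.26,"dz":0,"ax":0,"ay":0,"az":-0.1,"hand":0.4},
    {"dx":0.62,"dy":-0.52,"dz":0,"ax":0,"ay":0,"az":-0.2,"hand":0.4},
    {"dx":0.93,"dy":-0.79,"dz":0,"ax":0,"ay":0,"az":-0.26,"hand":0.4},
    {"dx":0.93,"dy":-0.79,"dz":0,"ax":0,"ay":0,"az":-0.26,"hand":0.4},
  ],
)

```text
time: 1.15
tcp_pos: [0.4291, 0.3922, 0.2575]
orientation: [[-0.398, 0.917, 0.002], [0.917, 0.398, -0.002], [-0.003, 0.001, -1.0]]
force: [-0.6, 0.8, 0.0]
opening: 0.0563
grasp_force: 0.0
```

jog_arm(
  rows=[
    {"dx":0.31,"dy":-0.26,"dz":0,"ax":0,"ay":0,"az":0,"hand":0.5},
    {"dx":0.62,"dy":-0.52,"dz":0,"ax":0,"ay":0,"az":0,"hand":0.5},
    {"dx":0.94,"dy":-0.78,"dz":0,"ax":0,"ay":0,"az":0,"hand":0.5},
    {"dx":0.94,"dy":-0.78,"dz":0,"ax":0,"ay":0,"az":0,"hand":0.5},
    {"dx":0.94,"dy":-0.78,"dz":0,"ax":0,"ay":0,"az":0,"hand":0.5},
  ],
)

```text
time: 1.78
tcp_pos: [0.5647, 0.2815, 0.2568]
orientation: [[-0.408, 0.913, -0.002], [0.913, 0.408, 0.001], [0.002, -0.001, -1.0]]
force: [-0.2, 1.4, 0.3]
opening: 0.0469
grasp_force: 0.0
```

```bash
python3 - <<'E'
from rig import *
from h import *
s=observe();print(s["time"],s["tcp_pos"],s["orientation"],s["opening"],s["q"])
c=capture("wrist");cv2.imwrite("pics/w2.png",c["frame"][:,:,::-1]);print(c["xyz"],c["orientation"]);np.savez("w2.npz",**c)
E
```

```text
1.775 [0.56471244 0.28153374 0.25680231] [[-0.40767036  0.91312668 -0.00212873]
 [ 0.91312693  0.40767342  0.00126274]
 [ 0.00202087 -0.00142902 -0.99999694]] 0.04688693091189038 [-0.68898594  0.58887553  0.30650376  1.54258572 -0.19770903  1.04200413
  0.08921504]
[0.5329941  0.35678506 0.41285977] [[ 9.13410122e-01  3.91059481e-01  1.12935522e-01]
 [ 4.07040318e-01 -8.77302900e-01 -2.54278983e-01]
 [-3.59546136e-04  2.78230307e-01 -9.60514324e-01]]
```

View pics/w2.png

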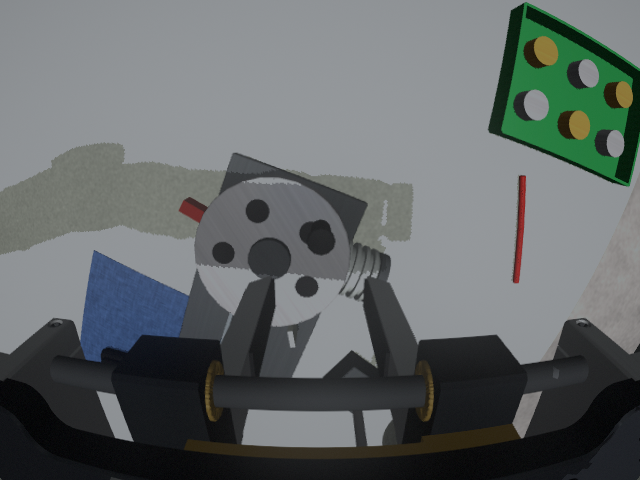

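```bash
cat >> h.py <<'E'
def fcast(c,u,v,z):
    K=c["mtx"];d=np.array([u-K[0,2],v-K[1,2]]);r=np.hypot(*d);t=r/K[0,0];q=c["orientation"]@np.array([*(d/max(r,1e-9)*np.sin(t)),np.cos(t)])
    return c["xyz"]+q*(z-c["xyz"][2])/q[2]
E
python3 - <<'E'
from h import *
c=dict(np.load("w2.npz"));print("knob",fcast(c,322,238,.134),"hub",fcast(c,269,258,.098),"lug",fcast(c,182,205,.08),"post",fcast(c,292,330,.088))
E
```

```text
knob [0.56765467 0.28471796 0.134     ] hub [0.53617406 0.23885711 0.098     ] lug [0.43915623 0.24638489 0.08      ] post [0.58521861 0.1730336  0.088     ]
```

jog_arm(
  rows=[
    {"dx":0.007,"dy":0.02,"dz":-0.2,"ax":0,"ay":0,"az":0,"hand":0.5},
    {"dx":0.007,"dy":0.02,"dz":-0.4,"ax":0,"ay":0,"az":0,"hand":0.5},
    {"dx":0.007,"dy":0.02,"dz":-0.6,"ax":0,"ay":0,"az":0,"hand":0.5},
    {"dx":0.007,"dy":0.02,"dz":-0.75,"ax":0,"ay":0,"az":0,"hand":0.5},
    {"dx":0.007,"dy":0.02,"dz":-0.87,"ax":0,"ay":0,"az":0,"hand":0.5},
    {"dx":0.007,"dy":0.02,"dz":-0.87,"ax":0,"ay":0,"az":0,"hand":0.5},
  ],
)

```text
time: 2.58
tcp_pos: [0.5654, 0.2835, 0.1258]
orientation: [[-0.407, 0.913, -0.003], [0.913, 0.407, -0.001], [0.001, -0.003, -1.0]]
force: [0.1, 0.0, 0.4]
opening: 0.0469
grasp_force: 0.0
```

jog_arm(
  rows=[
    {"dx":0,"dy":0,"dz":0,"ax":0,"ay":0,"az":0,"hand":1},
    {"dx":0,"dy":0,"dz":0,"ax":0,"ay":0,"az":0,"hand":1},
    {"dx":0,"dy":0,"dz":0,"ax":0,"ay":0,"az":0,"hand":1},
    {"dx":0,"dy":0,"dz":0,"ax":0,"ay":0,"az":0,"hand":1},
  ],
  newtons=60,
)

```text
time: 3.08
tcp_pos: [0.5667, 0.2819, 0.1277]
orientation: [[-0.405, 0.914, -0.001], [0.914, 0.405, -0.0], [0.0, -0.001, -1.0]]
force: [-3.3, -1.9, 6.3]
opening: 0.0204
grasp_force: 60.0
```

```bash
python3 - <<'E'
import numpy as np,json
def arc(t0,t1,n):
    t0,*t=np.radians(np.linspace(t0,t1,n+1))
    print([(round(float(.055*(np.cos(x)-np.cos(t0))/.15),3),round(float(.055*(np.sin(x)-np.sin(t0))/.15),3)) for x in t])
arc(55.3,130.3,10);arc(130.3,180.3,10)
E
```

```text
[(-0.041, 0.025), (-0.085, 0.044), (-0.131, 0.057), (-0.179, 0.064), (-0.227, 0.065), (-0.274, 0.059), (-0.321, 0.048), (-0.365, 0.03), (-0.407, 0.007), (-0.446, -0.022)]
[(-0.023, -0.022), (-0.045, -0.045), (-0.064, -0.071), (-0.081, -0.098), (-0.096, -0.126), (-0.108, -0.156), (-0.118, -0.187), (-0.124, -0.218), (-0.128, -0.25), (-0.13, -0.282)]
```

jog_arm(
  rows=[
    {"dx":-0.041,"dy":0.025,"dz":0,"ax":0,"ay":0,"az":0,"hand":1},
    {"dx":-0.085,"dy":0.044,"dz":0,"ax":0,"ay":0,"az":0,"hand":1},
    {"dx":-0.131,"dy":0.057,"dz":0,"ax":0,"ay":0,"az":0,"hand":1},
    {"dx":-0.179,"dy":0.064,"dz":0,"ax":0,"ay":0,"az":0,"hand":1},
    {"dx":-0.227,"dy":0.065,"dz":0,"ax":0,"ay":0,"az":0,"hand":1},
  ],
  newtons=60,
)

```text
time: 3.7
tcp_pos: [0.5393, 0.2922, 0.1279]
orientation: [[-0.404, 0.915, 0.013], [0.915, 0.404, 0.002], [-0.003, 0.013, -1.0]]
force: [11.4, 0.7, -7.1]
opening: 0.0206
grasp_force: 60.0
```

jog_arm(
  rows=[
    {"dx":-0.047,"dy":-0.006,"dz":0,"ax":0,"ay":0,"az":0,"hand":1},
    {"dx":-0.094,"dy":-0.017,"dz":0,"ax":0,"ay":0,"az":0,"hand":1},
    {"dx":-0.138,"dy":-0.035,"dz":0,"ax":0,"ay":0,"az":0,"hand":1},
    {"dx":-0.18,"dy":-0.058,"dz":0,"ax":0,"ay":0,"az":0,"hand":1},
    {"dx":-0.219,"dy":-0.087,"dz":0,"ax":0,"ay":0,"az":0,"hand":1},
    {"dx":-0.242,"dy":-0.109,"dz":0,"ax":0,"ay":0,"az":0,"hand":1},
    {"dx":-0.264,"dy":-0.132,"dz":0,"ax":0,"ay":0,"az":0,"hand":1},
    {"dx":-0.283,"dy":-0.158,"dz":0,"ax":0,"ay":0,"az":0,"hand":1},
    {"dx":-0.3,"dy":-0.185,"dz":0,"ax":0,"ay":0,"az":0,"hand":1},
    {"dx":-0.315,"dy":-0.213,"dz":0,"ax":0,"ay":0,"az":0,"hand":1},
  ],
)

```text
time: 4.95
tcp_pos: [0.4879, 0.2672, 0.1278]
orientation: [[-0.408, 0.913, 0.006], [0.913, 0.408, 0.009], [0.006, 0.01, -1.0]]
force: [1.1, 10.9, -2.6]
opening: 0.0203
grasp_force: 60.0
```

jog_arm(
  rows=[
    {"dx":-0.012,"dy":-0.03,"dz":0,"ax":0,"ay":0,"az":0,"hand":1},
    {"dx":-0.022,"dy":-0.061,"dz":0,"ax":0,"ay":0,"az":0,"hand":1},
    {"dx":-0.028,"dy":-0.092,"dz":0,"ax":0,"ay":0,"az":0,"hand":1},
    {"dx":-0.032,"dy":-0.124,"dz":0,"ax":0,"ay":0,"az":0,"hand":1},
    {"dx":-0.034,"dy":-0.156,"dz":0,"ax":0,"ay":0,"az":0,"hand":1},
    {"dx":-0.033,"dy":-0.186,"dz":0,"ax":0,"ay":0,"az":0,"hand":1},
    {"dx":-0.033,"dy":-0.186,"dz":0,"ax":0,"ay":0,"az":0,"hand":1},
    {"dx":-0.033,"dy":-0.186,"dz":0,"ax":0,"ay":0,"az":0,"hand":1},
  ],
)

```text
time: 5.95
tcp_pos: [0.4793, 0.2341, 0.1276]
orientation: [[-0.406, 0.914, -0.002], [0.914, 0.406, 0.002], [0.003, -0.001, -1.0]]
force: [-5.3, 1.8, 7.8]
opening: 0.0204
grasp_force: 60.0
```

```bash
python3 - <<'E'
from rig import *
from h import *
c=capture("top");f=c["frame"]
cv2.imwrite("pics/t2.png",cv2.resize(f[170:320,130:330,::-1],None,fx=4,fy=4,interpolation=cv2.INTER_CUBIC));np.savez("t2.npz",**c)
E
```

```text
(no output)
```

View pics/t2.png

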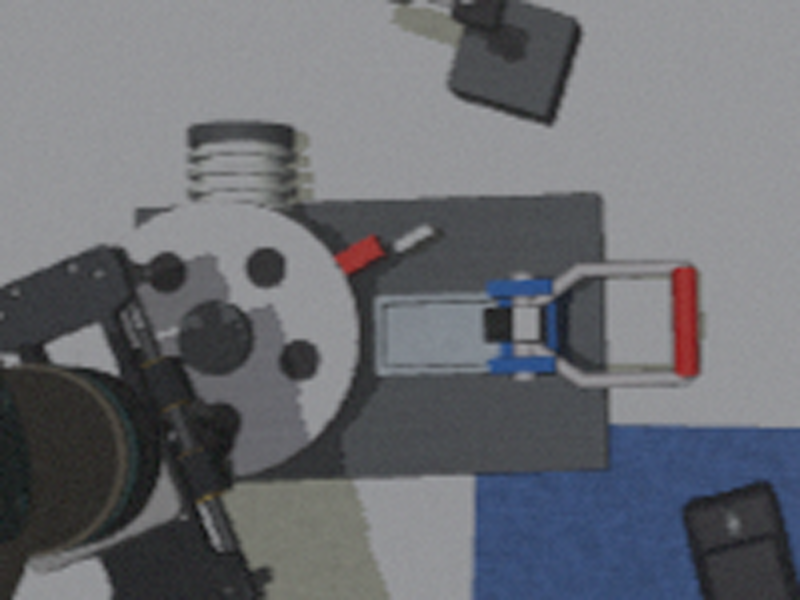

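```bash
python3 - <<'E'
from h import *
c=dict(np.load("t2.npz"));W=world(c);f=c["frame"];hsv=cv2.cvtColor(f,cv2.COLOR_RGB2HSV).astype(int);H,S,V=[hsv[...,i] for i in range(3)]
vv,uu=np.mgrid[:480,:640];z=W[...,2]
roi=lambda a,b,c_,d:(uu>=a)&(uu<b)&(vv>=c_)&(vv<d)
wh=cast(c,183.65,254.1,.098);yaw=.0486
def rep(n,p):
    d=p-wh;print(n,p,"r",np.hypot(*d[:2]),"deg from fix x",np.degrees(np.arctan2(d[1],d[0])-yaw))
lug=big(roi(210,230,225,242)&((H<8)|(H>172))&(S>120));uv=np.argwhere(lug).mean(0)[::-1];print(lug.sum(),uv,np.median(W[lug],0))
rep("lug",cast(c,*uv,np.median(z[lug])))
post=big(roi(227,242,222,236)&(V>120)&(S<40));uv=np.argwhere(post);print(len(uv),np.sort(z[post])[::4])
for z_ in(.05,.07,.088,.1):rep("post%.3f"%z_,cast(c,*uv.mean(0)[::-1],z_))
i=uv[:,1].argsort()
print(W[post].round(3)[i][::4].tolist())
E
```

```text
67 [219.56716418 233.32835821] [0.58101063 0.16152163 0.08640926]
lug [0.58045665 0.16225734 0.08640926] r 0.08549736740481108 deg from fix x -60.222955676238655
25 [0.00848464 0.04875338 0.05024127 0.05205807 0.05348939 0.05448247
 0.05580948]
post0.050 [0.59288574 0.14126388 0.05      ] r 0.10988343325673612 deg from fix x -60.65230613773647
post0.070 [0.59127526 0.137435   0.07      ] r 0.11232071508231015 deg from fix x -62.3870852348432
post0.088 [0.58982582 0.13398901 0.088     ] r 0.11459870876319646 deg from fix x -63.884086756266576
post0.100 [0.58885953 0.13169168 0.1       ] r 0.11615940183777207 deg from fix x -64.84904293910641
[[0.594, 0.157, 0.014], [0.588, 0.146, 0.055], [0.589, 0.145, 0.05], [0.593, 0.141, 0.05], [0.595, 0.138, 0.053], [0.597, 0.136, 0.054], [0.595, 0.131, 0.053]]
```

jog_arm(
  rows=[
    {"dx":0.001,"dy":-0.018,"dz":0,"ax":0,"ay":0,"az":0,"hand":1},
    {"dx":0.003,"dy":-0.036,"dz":0,"ax":0,"ay":0,"az":0,"hand":1},
    {"dx":0.006,"dy":-0.054,"dz":0,"ax":0,"ay":0,"az":0,"hand":1},
    {"dx":0.006,"dy":-0.054,"dz":0,"ax":0,"ay":0,"az":0,"hand":1},
    {"dx":0.006,"dy":-0.054,"dz":0,"ax":0,"ay":0,"az":0,"hand":1},
  ],
)

```text
time: 6.62
tcp_pos: [0.4806, 0.2247, 0.1276]
orientation: [[-0.405, 0.914, -0.002], [0.914, 0.405, 0.001], [0.002, -0.001, -1.0]]
force: [-4.8, -0.2, 8.0]
opening: 0.02
grasp_force: 60.0
```

```bash
cat > lug.py <<'E'
from rig import *
from h import *
c=capture("top");W=world(c);f=c["frame"];hsv=cv2.cvtColor(f,cv2.COLOR_RGB2HSV).astype(int);H,S,V=[hsv[...,i] for i in range(3)]
vv,uu=np.mgrid[:480,:640];z=W[...,2]
wh=cast(c,183.65,254.1,.098)
lug=big((uu>=195)&(uu<232)&(vv>=195)&(vv<260)&((H<8)|(H>172))&(S>120));p=cast(c,*np.argwhere(lug).mean(0)[::-1],.0864);d=p-wh
print("lug",lug.sum(),p,np.hypot(*d[:2]),"a deg",np.degrees(np.arctan2(d[1],d[0])-.0486)+61)
E
python3 lug.py
```

```text
lug 66 [0.59228189 0.17148461 0.0864    ] 0.08540057479490254 a deg 10.847212811896753
```

jog_arm(
  rows=[
    {"dx":-0.002,"dy":0.013,"dz":0,"ax":0,"ay":0,"az":0,"hand":1},
    {"dx":-0.002,"dy":0.013,"dz":0,"ax":0,"ay":0,"az":0,"hand":1},
    {"dx":-0.002,"dy":0.013,"dz":0,"ax":0,"ay":0,"az":0,"hand":1},
    {"dx":-0.002,"dy":0.013,"dz":0,"ax":0,"ay":0,"az":0,"hand":0.9},
    {"dx":-0.002,"dy":0.013,"dz":0,"ax":0,"ay":0,"az":0,"hand":0.7},
    {"dx":-0.002,"dy":0.013,"dz":0,"ax":0,"ay":0,"az":0,"hand":0.5},
    {"dx":-0.002,"dy":0.013,"dz":0,"ax":0,"ay":0,"az":0,"hand":0.5},
  ],
)

```text
time: 7.55
tcp_pos: [0.4819, 0.2266, 0.127]
orientation: [[-0.405, 0.914, 0.001], [0.914, 0.405, 0.001], [0.0, 0.001, -1.0]]
force: [-0.0, -0.6, 0.2]
opening: 0.0445
grasp_force: 0.0
```

```bash
python3 lug.py
```

```text
lug 65 [0.59219071 0.17143496 0.0864    ] 0.08537540266571918 a deg 10.779627447591977
```

jog_arm(
  rows=[
    {"dx":0,"dy":0,"dz":0.2,"ax":0,"ay":0,"az":0,"hand":0.5},
    {"dx":0,"dy":0,"dz":0.5,"ax":0,"ay":0,"az":0,"hand":0.5},
    {"dx":0,"dy":0,"dz":0.9,"ax":0,"ay":0,"az":0,"hand":0},
    {"dx":0,"dy":-0.3,"dz":0.9,"ax":0,"ay":0,"az":0,"hand":0},
    {"dx":0,"dy":-0.7,"dz":0.9,"ax":0,"ay":0,"az":0,"hand":0},
    {"dx":0.1,"dy":-1,"dz":0.9,"ax":0,"ay":0,"az":0,"hand":0},
  ],
)

```text
time: 8.35
tcp_pos: [0.4959, 0.0742, 0.2624]
orientation: [[-0.405, 0.914, 0.0], [0.914, 0.405, 0.0], [0.0, 0.0, -1.0]]
force: [0.6, 0.8, -0.5]
opening: 0.0834
grasp_force: 0.0
```

jog_arm(
  rows=[
    {"dx":0.1,"dy":-0.4,"dz":0,"ax":0,"ay":0,"az":0,"hand":0},
    {"dx":0.2,"dy":-0.8,"dz":0,"ax":0,"ay":0,"az":0,"hand":0},
    {"dx":0.2,"dy":-1,"dz":0,"ax":0,"ay":0,"az":0,"hand":0},
  ],
)

```text
time: 8.72
tcp_pos: [0.5272, -0.078, 0.2621]
orientation: [[-0.401, 0.916, 0.001], [0.916, 0.401, -0.002], [-0.002, 0.0, -1.0]]
force: [0.0, 0.9, 0.5]
opening: 0.0942
grasp_force: 0.0
```

jog_arm(
  rows=[
    {"dx":0.1,"dy":-0.4,"dz":0,"ax":0,"ay":0,"az":0,"hand":0},
    {"dx":0.17,"dy":-0.8,"dz":0,"ax":0,"ay":0,"az":0,"hand":0},
    {"dx":0.17,"dy":-0.92,"dz":0,"ax":0,"ay":0,"az":0,"hand":0},
    {"dx":0.17,"dy":-0.92,"dz":0,"ax":0,"ay":0,"az":0,"hand":0},
    {"dx":0.17,"dy":-0.92,"dz":0,"ax":0,"ay":0,"az":0,"hand":0},
  ],
)

```text
time: 9.35
tcp_pos: [0.5523, -0.2093, 0.2617]
orientation: [[-0.408, 0.913, -0.0], [0.913, 0.408, 0.002], [0.002, 0.0, -1.0]]
force: [-0.5, -1.1, -0.4]
opening: 0.0938
grasp_force: 0.0
```

```bash
python3 lug.py; python3 - <<'E'
from rig import *
from h import *
s=observe();print(s["time"],s["tcp_pos"],s["q"])
c=capture("wrist");cv2.imwrite("pics/w3.png",c["frame"][:,:,::-1]);np.savez("w3.npz",**c)
E
```

```text
lug 65 [0.5924559  0.17144257 0.0864    ] 0.08554941142259088 a deg 10.913885886235086
9.4 [ 0.55238728 -0.20918036  0.26186261] [ 0.08202816  0.52846717  0.36765993  1.65326094 -0.21873441  1.00126289
  0.9430443 ]
```

View pics/w3.png

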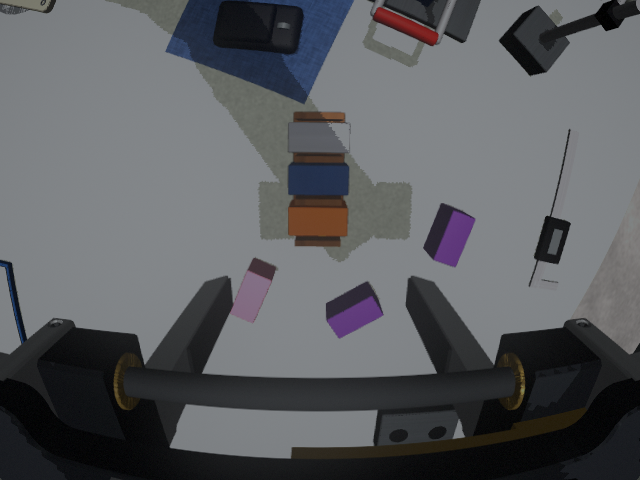

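```bash
python3 - <<'E'
from h import *
c=dict(np.load("w3.npz"))
hsv=cv2.cvtColor(c["frame"],cv2.COLOR_RGB2HSV).astype(int);H,S,V=[hsv[...,i] for i in range(3)];vv,uu=np.mgrid[:480,:640]
R=(uu>275)&(uu<360)&(vv>110)&(vv<250)
for n,m in(("orange",(H>5)&(H<20)&(S>180)&(V>150)),("blue",(H>105)&(H<125)&(S>120)&(V>40))):
    m=big(R&m);r=cv2.minAreaRect(np.argwhere(m)[:,::-1].astype(np.float32));print(n,r,fcast(c,*r[0],.057))
E
```

```text
Traceback (most recent call last):
  File "h.py", line 8, in big
    n,l,s,_=cv2.connectedComponentsWithStats(m.astype(np.uint8));return l==1+np.argmax(s[1:,4])
                                                                             ~~~~~~~~~^^^^^^^^^
ValueError: attempt to get argmax of an empty sequence
```

```bash
python3 - <<'E'
from h import *
c=dict(np.load("w3.npz"))
hsv=cv2.cvtColor(c["frame"],cv2.COLOR_RGB2HSV).astype(int);print(hsv[220,318],hsv[180,318],hsv[202,318])
t=hsv[220,318];vv,uu=np.mgrid[:480,:640];R=(uu>275)&(uu<360)&(vv>203)&(vv<250)
m=big(R&(abs(hsv-t).max(-1)<30));r=cv2.minAreaRect(np.argwhere(m)[:,::-1].astype(np.float32));print(m.sum(),r,fcast(c,*r[0],.057))
for p in((318,205),(318,237),(288,221),(348,221)):print(p,fcast(c,*p,.057))
E
```

```text
[ 12 173 115] [111 131  74] [ 12 126  75]
1645 ((317.5, 221.0), (28.0, 57.0), 90.0) [ 0.55461081 -0.21281451  0.057     ]
(318, 205) [ 0.54844726 -0.19775821  0.057     ]
(318, 237) [ 0.56182196 -0.22777293  0.057     ]
(288, 221) [ 0.52764842 -0.22478876  0.057     ]
(348, 221) [ 0.58244885 -0.20036176  0.057     ]
```

jog_arm(
  rows=[
    {"dx":0.014,"dy":-0.003,"dz":-0.3,"ax":0,"ay":0,"az":0,"hand":0},
    {"dx":0.014,"dy":-0.003,"dz":-0.6,"ax":0,"ay":0,"az":0,"hand":0},
    {"dx":0.014,"dy":-0.003,"dz":-0.9,"ax":0,"ay":0,"az":0,"hand":0},
    {"dx":0.014,"dy":-0.003,"dz":-0.96,"ax":0,"ay":0,"az":0,"hand":0},
    {"dx":0.014,"dy":-0.003,"dz":-0.96,"ax":0,"ay":0,"az":0,"hand":0},
  ],
  newtons=30,
)

```text
time: 10.07
tcp_pos: [0.5546, -0.2117, 0.1185]
orientation: [[-0.406, 0.914, 0.0], [0.914, 0.406, 0.0], [0.0, 0.0, -1.0]]
force: [0.1, 0.6, -0.2]
opening: 0.0938
grasp_force: 0.0
```

jog_arm(
  rows=[
    {"dx":-0.002,"dy":-0.006,"dz":-0.2,"ax":0,"ay":0,"az":0,"hand":0},
    {"dx":-0.002,"dy":-0.006,"dz":-0.4,"ax":0,"ay":0,"az":0,"hand":0},
    {"dx":-0.002,"dy":-0.006,"dz":-0.5,"ax":0,"ay":0,"az":0,"hand":0},
    {"dx":-0.002,"dy":-0.006,"dz":-0.5,"ax":0,"ay":0,"az":0,"hand":0},
    {"dx":-0.002,"dy":-0.006,"dz":-0.5,"ax":0,"ay":0,"az":0,"hand":1},
    {"dx":-0.002,"dy":-0.006,"dz":-0.5,"ax":0,"ay":0,"az":0,"hand":1},
    {"dx":-0.002,"dy":-0.006,"dz":-0.5,"ax":0,"ay":0,"az":0,"hand":1},
    {"dx":-0.002,"dy":-0.006,"dz":-0.5,"ax":0,"ay":0,"az":0,"hand":1},
    {"dx":-0.002,"dy":-0.006,"dz":-0.5,"ax":0,"ay":0,"az":0,"hand":1},
  ],
)

```text
time: 11.2
tcp_pos: [0.5538, -0.2135, 0.0434]
orientation: [[-0.405, 0.914, 0.0], [0.914, 0.405, -0.0], [-0.0, 0.0, -1.0]]
force: [-1.1, -0.3, 4.0]
opening: 0.0599
grasp_force: 30.0
```

jog_arm(
  rows=[
    {"dx":0,"dy":0,"dz":0.06,"ax":0,"ay":0,"az":0,"hand":1},
    {"dx":0,"dy":0,"dz":0.16,"ax":0,"ay":0,"az":0,"hand":1},
    {"dx":0,"dy":0,"dz":0.3,"ax":0,"ay":0,"az":0,"hand":1},
    {"dx":0,"dy":0,"dz":0.5,"ax":0,"ay":0,"az":0,"hand":1},
    {"dx":-0.2,"dy":0,"dz":0.55,"ax":0,"ay":0,"az":0,"hand":1},
    {"dx":-0.5,"dy":0,"dz":0.55,"ax":0,"ay":0,"az":0,"hand":1},
    {"dx":-0.8,"dy":0.01,"dz":0.55,"ax":0,"ay":0,"az":0,"hand":1},
    {"dx":-0.96,"dy":0.02,"dz":0.4,"ax":0,"ay":0,"az":0,"hand":1},
    {"dx":-0.96,"dy":0.02,"dz":0.2,"ax":0,"ay":0,"az":0,"hand":1},
    {"dx":-0.96,"dy":0.02,"dz":0.1,"ax":0,"ay":0,"az":0,"hand":1},
  ],
)

```text
time: 12.45
tcp_pos: [0.4097, -0.2103, 0.0578]
orientation: [[-0.405, 0.914, 0.0], [0.914, 0.405, 0.0], [0.0, 0.0, -1.0]]
force: [0.5, 0.8, -2.2]
opening: 0.0597
grasp_force: 30.0
```

jog_arm(
  rows=[
    {"dx":0,"dy":0,"dz":-0.08,"ax":0,"ay":0,"az":0,"hand":1},
    {"dx":0,"dy":0,"dz":-0.14,"ax":0,"ay":0,"az":0,"hand":1},
    {"dx":0,"dy":0,"dz":-0.173,"ax":0,"ay":0,"az":0,"hand":1},
    {"dx":0,"dy":0,"dz":-0.178,"ax":0,"ay":0,"az":0,"hand":1},
    {"dx":0,"dy":0,"dz":-0.18,"ax":0,"ay":0,"az":0,"hand":1},
  ],
)

```text
time: 13.08
tcp_pos: [0.4099, -0.2103, 0.0313]
orientation: [[-0.405, 0.914, 0.0], [0.914, 0.405, -0.0], [-0.0, 0.0, -1.0]]
force: [0.0, 0.8, 1.7]
opening: 0.0597
grasp_force: 30.0
```

jog_arm(
  rows=[
    {"dx":0,"dy":0,"dz":0,"ax":0,"ay":0,"az":0,"hand":0},
    {"dx":0,"dy":0,"dz":0,"ax":0,"ay":0,"az":0,"hand":0},
    {"dx":0,"dy":0,"dz":0.3,"ax":0,"ay":0,"az":0,"hand":0},
    {"dx":0,"dy":0,"dz":0.6,"ax":0,"ay":0,"az":-0.05,"hand":0},
    {"dx":0,"dy":0,"dz":0.7,"ax":0,"ay":0,"az":-0.15,"hand":0},
  ],
)

```text
time: 13.7
tcp_pos: [0.411, -0.2108, 0.1385]
orientation: [[-0.176, 0.984, 0.004], [0.984, 0.176, -0.001], [-0.002, 0.004, -1.0]]
force: [0.1, -0.5, -0.8]
opening: 0.094
grasp_force: 0.0
```

jog_arm(
  rows=[
    {"dx":0,"dy":0,"dz":0,"ax":0,"ay":0,"az":-0.11,"hand":0},
    {"dx":0,"dy":0,"dz":0,"ax":0,"ay":0,"az":-0.22,"hand":0},
    {"dx":0,"dy":0,"dz":0,"ax":0,"ay":0,"az":-0.33,"hand":0},
    {"dx":0,"dy":0,"dz":0,"ax":0,"ay":0,"az":-0.44,"hand":0},
    {"dx":0,"dy":0,"dz":0,"ax":0,"ay":0,"az":-0.55,"hand":0},
    {"dx":0.01,"dy":0,"dz":0,"ax":0,"ay":0,"az":-0.66,"hand":0},
    {"dx":0.02,"dy":0.01,"dz":0,"ax":0,"ay":0,"az":-0.77,"hand":0},
    {"dx":0.03,"dy":0.013,"dz":0,"ax":0,"ay":0,"az":-0.85,"hand":0},
    {"dx":0.03,"dy":0.013,"dz":0,"ax":0,"ay":0,"az":-0.85,"hand":0},
  ],
)

```text
time: 14.82
tcp_pos: [0.4144, -0.2081, 0.1359]
orientation: [[0.913, 0.407, -0.0], [0.407, -0.913, -0.0], [-0.0, 0.0, -1.0]]
force: [-0.0, 0.4, 0.2]
opening: 0.0941
grasp_force: 0.0
```

```bash
python3 - <<'E'
from rig import *
from h import *
s=observe();print(s["tcp_pos"],s["q"])
c=capture("top");hsv=cv2.cvtColor(c["frame"],cv2.COLOR_RGB2HSV).astype(int);H,S,V=[hsv[...,i] for i in range(3)];vv,uu=np.mgrid[:480,:640]
m=big((uu>340)&(uu<440)&(vv>282)&(vv<350)&(H>14)&(H<32)&(S>120)&(V>60));r=cv2.minAreaRect(np.argwhere(m)[:,::-1].astype(np.float32));print(m.sum(),r,cast(c,*r[0],.045))
E
```

```text
[ 0.41440968 -0.20810068  0.13591579] [-0.10620152  0.64459215  0.77741678  2.1272302  -0.74925686  0.66654251
  0.03998573]
1 ((391.0, 303.0), (0.0, 0.0), 0.0) [ 0.43405553 -0.21353883  0.045     ]
```

jog_arm(
  rows=[
    {"dx":0,"dy":0,"dz":-0.2,"ax":0,"ay":0,"az":0,"hand":0},
    {"dx":0,"dy":0,"dz":-0.4,"ax":0,"ay":0,"az":0,"hand":0},
    {"dx":0,"dy":0,"dz":-0.55,"ax":0,"ay":0,"az":0,"hand":0.2},
    {"dx":0,"dy":0,"dz":-0.62,"ax":0,"ay":0,"az":0,"hand":0.4},
    {"dx":0,"dy":0,"dz":-0.62,"ax":0,"ay":0,"az":0,"hand":0.5},
    {"dx":0,"dy":0,"dz":-0.62,"ax":0,"ay":0,"az":0,"hand":1},
    {"dx":0,"dy":0,"dz":-0.62,"ax":0,"ay":0,"az":0,"hand":1},
    {"dx":0,"dy":0,"dz":-0.62,"ax":0,"ay":0,"az":0,"hand":1},
    {"dx":0,"dy":0,"dz":-0.62,"ax":0,"ay":0,"az":0,"hand":1},
  ],
  newtons=40,
)

```text
time: 16.0
tcp_pos: [0.4147, -0.2085, 0.0433]
orientation: [[0.914, 0.405, 0.001], [0.405, -0.914, -0.001], [0.0, 0.001, -1.0]]
force: [-0.4, -0.5, 3.3]
opening: 0.03
grasp_force: 40.0
```

jog_arm(
  rows=[
    {"dx":0,"dy":0,"dz":0.1,"ax":0,"ay":0,"az":0,"hand":1},
    {"dx":0,"dy":0,"dz":0.35,"ax":0,"ay":0,"az":0,"hand":1},
    {"dx":0,"dy":0,"dz":0.7,"ax":0,"ay":0,"az":0.1,"hand":1},
    {"dx":0.1,"dy":0.1,"dz":1,"ax":0,"ay":0,"az":0.2,"hand":1},
    {"dx":0.3,"dy":0.4,"dz":1,"ax":0,"ay":0,"az":0.3,"hand":1},
    {"dx":0.5,"dy":0.7,"dz":1,"ax":0,"ay":0,"az":0.4,"hand":1},
    {"dx":0.6,"dy":1,"dz":1,"ax":0,"ay":0,"az":0.5,"hand":1},
  ],
)

```text
time: 16.88
tcp_pos: [0.5054, -0.0563, 0.1929]
orientation: [[0.354, 0.935, 0.001], [0.935, -0.354, -0.0], [0.0, 0.001, -1.0]]
force: [-0.2, -0.5, -2.9]
opening: 0.0295
grasp_force: 40.0
```

jog_arm(
  rows=[
    {"dx":0.1,"dy":0.1,"dz":0.2,"ax":0,"ay":0,"az":0.1,"hand":1},
    {"dx":0.2,"dy":0.3,"dz":0.37,"ax":0,"ay":0,"az":0.2,"hand":1},
    {"dx":0.27,"dy":0.52,"dz":0.37,"ax":0,"ay":0,"az":0.266,"hand":1},
    {"dx":0.27,"dy":0.52,"dz":0.37,"ax":0,"ay":0,"az":0.266,"hand":1},
    {"dx":0.27,"dy":0.52,"dz":0.37,"ax":0,"ay":0,"az":0.266,"hand":1},
    {"dx":0.27,"dy":0.52,"dz":0.37,"ax":0,"ay":0,"az":0.266,"hand":1},
  ],
)

```text
time: 17.62
tcp_pos: [0.544, 0.0187, 0.2477]
orientation: [[-0.048, 0.999, -0.002], [0.999, 0.048, -0.001], [-0.001, -0.002, -1.0]]
force: [0.2, 0.0, -2.3]
opening: 0.0299
grasp_force: 40.0
```

```bash
python3 - <<'E'
from rig import *
from h import *
from scipy.optimize import least_squares
P=np.array([[.5667,.2819],[.5393,.2922],[.4879,.2672],[.4793,.2341],[.4806,.2247]])
print("circle fit",least_squares(lambda c:np.hypot(*(P-c).T)-.055,[.535,.236]).x)
s=observe();print(s["time"],s["tcp_pos"],s["orientation"].round(3).tolist())
c=capture("wrist");cv2.imwrite("pics/w4.png",c["frame"][:,:,::-1]);np.savez("w4.npz",**c)
E
```

```text
circle fit [0.53416783 0.237474  ]
17.625 [0.54399461 0.01874804 0.24769351] [[-0.048, 0.999, -0.002], [0.999, 0.048, -0.001], [-0.001, -0.002, -1.0]]
```

View pics/w4.png

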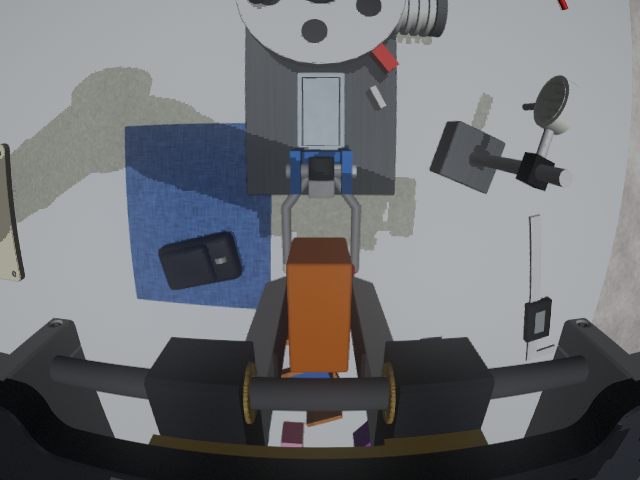

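```bash
python3 - <<'E'
from h import *
c=dict(np.load("w4.npz"));f=c["frame"].astype(int);g=cv2.cvtColor(c["frame"],cv2.COLOR_RGB2GRAY).astype(int)
for v in(95,115,135):print(v,g[v,292:352].tolist())
for u in(312,330):print(u,g[62:92,u].tolist(), g[138:160,u].tolist())
print("ax",fcast(c,298,110,.05),fcast(c,344.5,110,.05), "end",fcast(c,321,73,.05),fcast(c,321,78,.05),fcast(c,321,78,.045))
E
```

```text
95 [90, 90, 91, 91, 95, 123, 157, 157, 157, 150, 74, 138, 157, 158, 158, 157, 157, 158, 158, 158, 157, 157, 158, 157, 157, 158, 157, 158, 158, 158, 158, 158, 158, 157, 156, 157, 156, 157, 156, 156, 156, 155, 155, 155, 155, 155, 152, 64, 132, 156, 156, 156, 122, 94, 90, 90, 92, 90, 90, 89]
115 [91, 90, 91, 91, 90, 125, 151, 156, 156, 137, 92, 130, 159, 159, 159, 158, 158, 157, 157, 156, 156, 156, 156, 156, 157, 157, 157, 158, 159, 158, 159, 159, 159, 159, 158, 158, 158, 159, 159, 159, 159, 160, 159, 160, 159, 160, 142, 88, 139, 157, 156, 155, 128, 91, 91, 92, 92, 92, 91, 90]
135 [88, 90, 91, 90, 89, 121, 153, 161, 162, 136, 96, 130, 159, 159, 160, 160, 161, 161, 162, 161, 162, 161, 161, 161, 160, 159, 159, 159, 159, 160, 161, 161, 161, 161, 160, 160, 159, 159, 159, 158, 158, 159, 158, 159, 159, 159, 128, 100, 139, 161, 161, 149, 109, 90, 89, 93, 92, 90, 91, 89]
312 [126, 102, 63, 63, 62, 62, 66, 66, 65, 65, 103, 146, 155, 155, 156, 68, 116, 155, 155, 155, 157, 157, 157, 157, 158, 158, 158, 158, 158, 157] [162, 162, 161, 161, 160, 160, 158, 107, 158, 158, 158, 97, 50, 53, 88, 91, 91, 92, 70, 48, 42, 45]
330 [169, 88, 63, 62, 62, 65, 68, 68, 67, 68, 103, 147, 157, 157, 157, 68, 156, 155, 156, 156, 156, 155, 155, 154, 155, 155, 155, 155, 155, 155] [159, 159, 159, 159, 159, 159, 159, 135, 158, 159, 159, 135, 64, 54, 65, 65, 64, 65, 55, 43, 47, 49]
ax [0.52084778 0.12279463 0.05      ] [0.56428916 0.12489928 0.05      ] end [0.54065563 0.15931794 0.05      ] [0.54088426 0.15444946 0.05      ] [0.54087428 0.15520103 0.045     ]
```

```bash
python3 - <<'E'
from h import *
c=dict(np.load("w4.npz"))
a=fcast(c,302,115,.048);b=fcast(c,339.2,115,.048);e=fcast(c,320.8,77.1,.048);g=fcast(c,320.8,145.1,.048)
print(a,b,np.hypot(*(b-a)[:2]),e,g,np.hypot(*(e-g)[:2]),(e+g)/2,(a+b)/2,"yaw",np.arctan2(-(e-g)[0],(e-g)[1]))
# block seen in hand: bottom far edge
t=dict(np.load("t2.npz"));print("top",cast(t,378/4+129.6,335/4+169.6,.05),cast(t,490/4+129.6,335/4+169.6,.05))
for p in((288,268),(352,268),(290,239),(351,238)):print(p,fcast(c,*p,.247-.043))
E
```

```text
[0.52470861 0.11825172 0.048     ] [0.55966998 0.11993009 0.048     ] 0.03500163048854374 [0.54065167 0.15562078 0.048     ] [0.5437442  0.09022182 0.048     ] 0.06547203246002059 [0.54219793 0.1229213  0.048     ] [0.54218929 0.1190909  0.048     ] yaw 0.04725184422395647
top [0.53860529 0.15896381 0.05      ] [0.53955133 0.09681492 0.05      ]
(288, 268) [0.52730181 0.02492162 0.204     ]
(352, 268) [0.56406143 0.02665036 0.204     ]
(290, 239) [0.5280523  0.04234527 0.204     ]
(351, 238) [0.56216793 0.04453818 0.204     ]
```

jog_arm(
  rows=[
    {"dx":-0.01,"dy":0.25,"dz":0,"ax":0,"ay":0,"az":0,"hand":1},
    {"dx":-0.027,"dy":0.55,"dz":0,"ax":0,"ay":0,"az":0,"hand":1},
    {"dx":-0.027,"dy":0.727,"dz":0,"ax":0,"ay":0,"az":0,"hand":1},
    {"dx":-0.027,"dy":0.727,"dz":0,"ax":0,"ay":0,"az":0,"hand":1},
    {"dx":-0.027,"dy":0.727,"dz":-0.2,"ax":0,"ay":0,"az":0,"hand":1},
    {"dx":-0.027,"dy":0.727,"dz":-0.4,"ax":0,"ay":0,"az":0,"hand":1},
    {"dx":-0.027,"dy":0.727,"dz":-0.65,"ax":0,"ay":0,"az":0,"hand":1},
    {"dx":-0.027,"dy":0.727,"dz":-0.65,"ax":0,"ay":0,"az":0,"hand":1},
    {"dx":-0.027,"dy":0.727,"dz":-0.65,"ax":0,"ay":0,"az":0,"hand":1},
    {"dx":-0.027,"dy":0.727,"dz":-0.65,"ax":0,"ay":0,"az":0,"hand":1},
  ],
)

```text
time: 18.92
tcp_pos: [0.542, 0.1284, 0.1526]
orientation: [[-0.049, 0.999, 0.003], [0.999, 0.049, 0.001], [0.0, 0.003, -1.0]]
force: [-0.2, 0.6, -2.5]
opening: 0.0297
grasp_force: 40.0
```

```bash
python3 - <<'E'
from rig import *
from h import *
s=observe();print(s["time"],s["tcp_pos"],s["orientation"].round(4).tolist())
c=capture("side");W=world(c);vv,uu=np.mgrid[:480,:640]
cv2.imwrite("pics/s5.png",cv2.resize(c["frame"][150:330,160:400,::-1],None,fx=3.3,fy=3.3,interpolation=cv2.INTER_CUBIC));np.savez("s5.npz",**c)
E
```

```text
18.925 [0.54202457 0.12839599 0.15259664] [[-0.049, 0.9988, 0.0029], [0.9988, 0.049, 0.0006], [0.0004, 0.003, -1.0]]
```

View pics/s5.png

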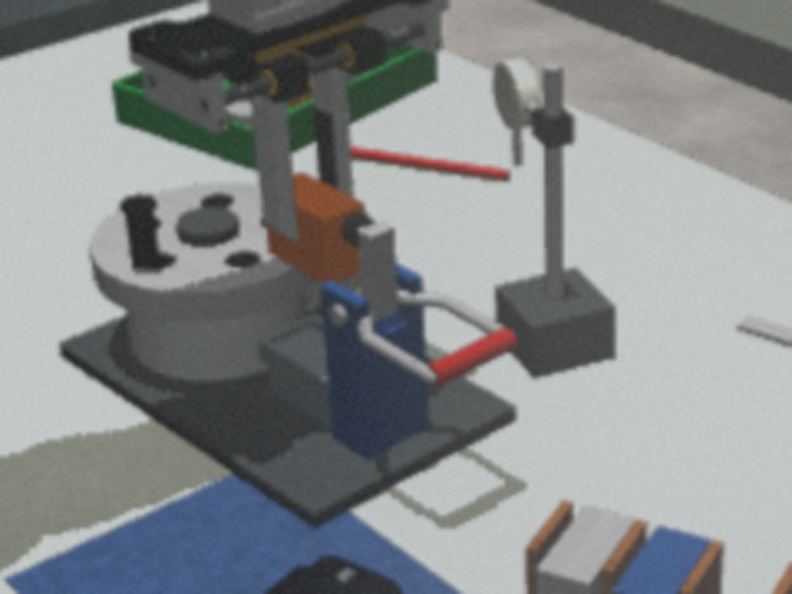

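jog_arm(
  rows=[
    {"dx":-0.007,"dy":-0.003,"dz":-0.08,"ax":0,"ay":0,"az":0,"hand":1},
    {"dx":-0.007,"dy":-0.003,"dz":-0.16,"ax":0,"ay":0,"az":0,"hand":1},
    {"dx":-0.007,"dy":-0.003,"dz":-0.24,"ax":0,"ay":0,"az":0,"hand":1},
    {"dx":-0.007,"dy":-0.003,"dz":-0.32,"ax":0,"ay":0,"az":0,"hand":1},
    {"dx":-0.007,"dy":-0.003,"dz":-0.37,"ax":0,"ay":0,"az":0,"hand":1},
    {"dx":-0.007,"dy":-0.003,"dz":-0.37,"ax":0,"ay":0,"az":0,"hand":1},
    {"dx":-0.007,"dy":-0.003,"dz":-0.37,"ax":0,"ay":0,"az":0,"hand":1},
  ],
)

```text
time: 19.85
tcp_pos: [0.54, 0.1283, 0.0957]
orientation: [[-0.049, 0.999, 0.001], [0.999, 0.049, 0.0], [0.0, 0.001, -1.0]]
force: [-0.6, -0.3, -2.3]
opening: 0.03
grasp_force: 40.0
```

Underside at about 0.0525; nothing touched. Lower gently.

jog_arm(
  rows=[
    {"dx":0,"dy":0,"dz":-0.015,"ax":0,"ay":0,"az":0,"hand":1},
    {"dx":0,"dy":0,"dz":-0.03,"ax":0,"ay":0,"az":0,"hand":1},
    {"dx":0,"dy":0,"dz":-0.045,"ax":0,"ay":0,"az":0,"hand":1},
    {"dx":0,"dy":0,"dz":-0.052,"ax":0,"ay":0,"az":0,"hand":1},
    {"dx":0,"dy":0,"dz":-0.052,"ax":0,"ay":0,"az":0,"hand":1},
  ],
)

```text
time: 20.48
tcp_pos: [0.5397, 0.1284, 0.0883]
orientation: [[-0.05, 0.999, 0.0], [0.999, 0.05, 0.001], [0.001, 0.0, -1.0]]
force: [-1.7, 0.3, 4.0]
opening: 0.0299
grasp_force: 40.0
```

jog_arm(
  rows=[
    {"dx":0,"dy":0,"dz":0,"ax":0,"ay":0,"az":0,"hand":0.5},
    {"dx":0,"dy":0,"dz":0,"ax":0,"ay":0,"az":0,"hand":0.5},
    {"dx":0,"dy":0,"dz":0,"ax":0,"ay":0,"az":0,"hand":0.5},
    {"dx":0,"dy":0,"dz":0.1,"ax":0,"ay":0,"az":0,"hand":0.5},
    {"dx":0,"dy":0,"dz":0.3,"ax":0,"ay":0,"az":0,"hand":0.5},
    {"dx":0,"dy":0,"dz":0.6,"ax":0,"ay":0,"az":0,"hand":0.5},
    {"dx":0,"dy":0,"dz":1,"ax":0,"ay":0,"az":0,"hand":0.5},
  ],
)

```text
time: 21.35
tcp_pos: [0.5389, 0.1281, 0.2392]
orientation: [[-0.049, 0.999, -0.002], [0.999, 0.049, -0.001], [-0.001, -0.002, -1.0]]
force: [1.4, 2.2, 0.3]
opening: 0.047
grasp_force: 0.0
```

jog_arm(
  rows=[
    {"dx":0,"dy":-0.2,"dz":0,"ax":0,"ay":0,"az":0.1,"hand":0.5},
    {"dx":0.02,"dy":-0.4,"dz":0,"ax":0,"ay":0,"az":0.2,"hand":0.5},
    {"dx":0.04,"dy":-0.6,"dz":0,"ax":0,"ay":0,"az":0.31,"hand":0.5},
    {"dx":0.055,"dy":-0.8,"dz":0,"ax":0,"ay":0,"az":0.42,"hand":0.5},
    {"dx":0.055,"dy":-0.95,"dz":0,"ax":0,"ay":0,"az":0.53,"hand":0.5},
    {"dx":0.055,"dy":-0.95,"dz":0,"ax":0,"ay":0,"az":0.64,"hand":0.5},
    {"dx":0.055,"dy":-0.95,"dz":0,"ax":0,"ay":0,"az":0.75,"hand":0.5},
    {"dx":0.055,"dy":-0.95,"dz":0,"ax":0,"ay":0,"az":0.86,"hand":0.5},
    {"dx":0.055,"dy":-0.95,"dz":0,"ax":0,"ay":0,"az":0.96,"hand":0.5},
    {"dx":0.055,"dy":-0.95,"dz":0,"ax":0,"ay":0,"az":1,"hand":0.5},
  ],
  newtons=20,
)

```text
time: 22.6
tcp_pos: [0.548, -0.0148, 0.2387]
orientation: [[-0.999, -0.052, 0.001], [-0.052, 0.999, -0.001], [-0.001, -0.001, -1.0]]
force: [1.0, 0.1, 0.2]
opening: 0.0471
grasp_force: 0.0
```

```bash
python3 lug.py; python3 - <<'E'
from rig import *
from h import *
s=observe();print(s["time"],s["tcp_pos"],s["orientation"].round(3).tolist(),s["q"])
c=capture("wrist");hsv=cv2.cvtColor(c["frame"],cv2.COLOR_RGB2HSV).astype(int);H,S,V=[hsv[...,i] for i in range(3)]
red=((H<8)|(H>172))&(S>140)&(V>60);n,l,st,ce=cv2.connectedComponentsWithStats(red.astype(np.uint8))
for i in range(1,n):
    if st[i,4]>60:print(st[i],fcast(c,*ce[i],.106))
c=capture("side");cv2.imwrite("pics/s6.png",cv2.resize(c["frame"][150:330,160:400,::-1],None,fx=3.3,fy=3.3,interpolation=cv2.INTER_CUBIC))
E
```

```text
lug 67 [0.59243716 0.17137452 0.0864    ] 0.08558673876711048 a deg 10.873768013633764
22.65 [ 0.54802292 -0.01476904  0.23869059] [[-0.999, -0.053, 0.001], [-0.053, 0.999, -0.001], [-0.001, -0.001, -1.0]] [-0.13369589  0.47217756  0.16063899  1.79481076 -0.09367593  0.8810169
  1.69288067]
[314 201  13  63 570] [ 0.54230114 -0.01355794  0.106     ]
[493 273  23  21 229] [0.58556707 0.15862169 0.106     ]
[518 392  24  16 100] [0.73272354 0.23973144 0.106     ]
```

View pics/s6.png

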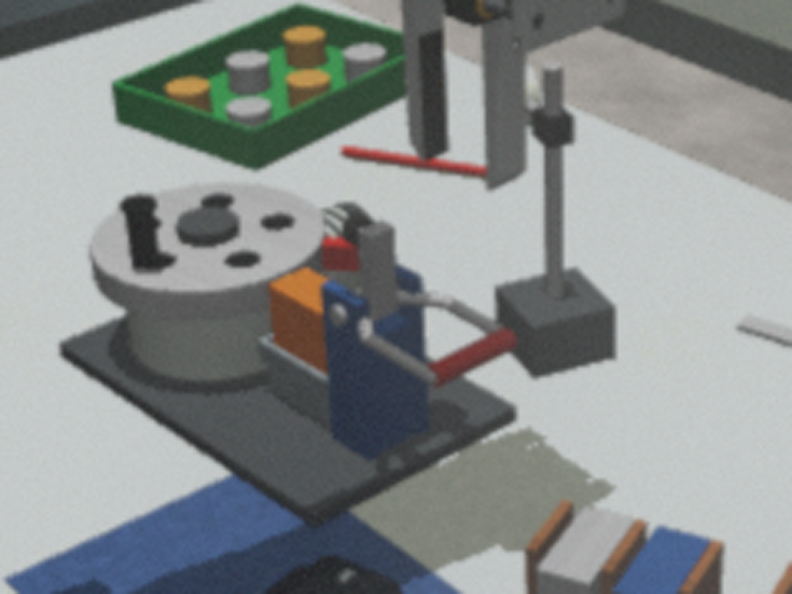

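jog_arm(
  rows=[
    {"dx":-0.007,"dy":0,"dz":-0.25,"ax":0,"ay":0,"az":0,"hand":0.5},
    {"dx":-0.007,"dy":0,"dz":-0.5,"ax":0,"ay":0,"az":0,"hand":0.5},
    {"dx":-0.007,"dy":0,"dz":-0.75,"ax":0,"ay":0,"az":0,"hand":0.5},
    {"dx":-0.007,"dy":0,"dz":-0.885,"ax":0,"ay":0,"az":0,"hand":0.5},
    {"dx":-0.007,"dy":0,"dz":-0.885,"ax":0,"ay":0,"az":0,"hand":0.5},
    {"dx":-0.007,"dy":0,"dz":-0.885,"ax":0,"ay":0,"az":0,"hand":1},
    {"dx":-0.007,"dy":0,"dz":-0.885,"ax":0,"ay":0,"az":0,"hand":1},
    {"dx":-0.007,"dy":0,"dz":-0.885,"ax":0,"ay":0,"az":0,"hand":1},
    {"dx":-0.007,"dy":0,"dz":-0.885,"ax":0,"ay":0,"az":0,"hand":1},
  ],
  newtons=30,
)

```text
time: 23.88
tcp_pos: [0.5473, -0.0144, 0.1055]
orientation: [[-0.999, -0.049, 0.001], [-0.049, 0.999, -0.0], [-0.001, -0.0, -1.0]]
force: [0.2, -0.2, 3.3]
opening: 0.0126
grasp_force: 30.0
```

```bash
python3 - <<'E'
import numpy as np
def arc(a0,a1,n):
    t=np.linspace(a0,a1,n+1);y=-.085*np.sin(t);z=.085*np.cos(t);k=1/.15
    print([(round(float(-.0486*(q-y[0])*k),3),round(float((q-y[0])*k),3),round(float((w-z[0])*k),3)) for q,w in zip(y[1:],z[1:])])
arc(1.6,.8,10);arc(.8,0,10)
E
```

```text
[(-0.0, 0.0, 0.045), (-0.0, 0.005, 0.09), (-0.001, 0.012, 0.135), (-0.001, 0.024, 0.179), (-0.002, 0.038, 0.222), (-0.003, 0.056, 0.263), (-0.004, 0.078, 0.303), (-0.005, 0.102, 0.342), (-0.006, 0.13, 0.378), (-0.008, 0.16, 0.411)]
[(-0.002, 0.033, 0.031), (-0.003, 0.068, 0.06), (-0.005, 0.105, 0.085), (-0.007, 0.145, 0.108), (-0.009, 0.186, 0.127), (-0.011, 0.228, 0.143), (-0.013, 0.272, 0.156), (-0.015, 0.316, 0.165), (-0.018, 0.361, 0.17), (-0.02, 0.407, 0.172)]
```

jog_arm(
  rows=[
    {"dx":0,"dy":0,"dz":0.045,"ax":0,"ay":0,"az":0,"hand":1},
    {"dx":0,"dy":0.005,"dz":0.09,"ax":0,"ay":0,"az":0,"hand":1},
    {"dx":-0.001,"dy":0.012,"dz":0.135,"ax":0,"ay":0,"az":0,"hand":1},
    {"dx":-0.001,"dy":0.024,"dz":0.179,"ax":0,"ay":0,"az":0,"hand":1},
    {"dx":-0.002,"dy":0.038,"dz":0.222,"ax":0,"ay":0,"az":0,"hand":1},
    {"dx":-0.003,"dy":0.056,"dz":0.263,"ax":0,"ay":0,"az":0,"hand":1},
    {"dx":-0.004,"dy":0.078,"dz":0.303,"ax":0,"ay":0,"az":0,"hand":1},
    {"dx":-0.005,"dy":0.102,"dz":0.342,"ax":0,"ay":0,"az":0,"hand":1},
    {"dx":-0.006,"dy":0.13,"dz":0.378,"ax":0,"ay":0,"az":0,"hand":1},
    {"dx":-0.008,"dy":0.16,"dz":0.411,"ax":0,"ay":0,"az":0,"hand":1},
  ],
)

```text
time: 25.12
tcp_pos: [0.5463, 0.0061, 0.168]
orientation: [[-0.999, -0.047, 0.002], [-0.047, 0.999, -0.004], [-0.002, -0.005, -1.0]]
force: [1.2, -9.6, 1.8]
opening: 0.013
grasp_force: 30.0
```

jog_arm(
  rows=[
    {"dx":-0.002,"dy":0.033,"dz":0.031,"ax":0,"ay":0,"az":0,"hand":1},
    {"dx":-0.003,"dy":0.068,"dz":0.06,"ax":0,"ay":0,"az":0,"hand":1},
    {"dx":-0.005,"dy":0.105,"dz":0.085,"ax":0,"ay":0,"az":0,"hand":1},
    {"dx":-0.007,"dy":0.145,"dz":0.108,"ax":0,"ay":0,"az":0,"hand":1},
    {"dx":-0.009,"dy":0.186,"dz":0.127,"ax":0,"ay":0,"az":0,"hand":1},
    {"dx":-0.011,"dy":0.228,"dz":0.143,"ax":0,"ay":0,"az":0,"hand":1},
    {"dx":-0.013,"dy":0.272,"dz":0.156,"ax":0,"ay":0,"az":0,"hand":1},
    {"dx":-0.015,"dy":0.316,"dz":0.165,"ax":0,"ay":0,"az":0,"hand":1},
    {"dx":-0.018,"dy":0.361,"dz":0.17,"ax":0,"ay":0,"az":0,"hand":1},
    {"dx":-0.02,"dy":0.395,"dz":0.172,"ax":0,"ay":0,"az":0,"hand":1},
  ],
)

```text
time: 26.38
tcp_pos: [0.5434, 0.0698, 0.1956]
orientation: [[-0.999, -0.05, 0.003], [-0.05, 0.999, 0.001], [-0.003, 0.001, -1.0]]
force: [-1.0, -0.4, 11.9]
opening: 0.013
grasp_force: 30.0
```

jog_arm(
  rows=[
    {"dx":0,"dy":0,"dz":0,"ax":0,"ay":0,"az":0,"hand":0.8},
    {"dx":0,"dy":0,"dz":0,"ax":0,"ay":0,"az":0,"hand":0.5},
    {"dx":0,"dy":0,"dz":0,"ax":0,"ay":0,"az":0,"hand":0.5},
    {"dx":0,"dy":0,"dz":0.1,"ax":0,"ay":0,"az":0,"hand":0.5},
    {"dx":0,"dy":0,"dz":0.3,"ax":0,"ay":0,"az":0,"hand":0.5},
    {"dx":0,"dy":0,"dz":0.6,"ax":0,"ay":0,"az":0,"hand":0.5},
    {"dx":0,"dy":0,"dz":0.8,"ax":0,"ay":0,"az":0,"hand":0.5},
    {"dx":-0.3,"dy":-0.3,"dz":0.8,"ax":0,"ay":0,"az":0,"hand":0.5},
    {"dx":-0.6,"dy":-0.9,"dz":0.8,"ax":0,"ay":0,"az":0,"hand":0.5},
    {"dx":-0.6,"dy":-0.9,"dz":0.8,"ax":0,"ay":0,"az":0,"hand":0.5},
  ],
)

```text
time: 27.62
tcp_pos: [0.4511, -0.0684, 0.3135]
orientation: [[-0.999, -0.047, 0.001], [-0.047, 0.999, -0.0], [-0.001, -0.0, -1.0]]
force: [0.5, 0.4, 0.0]
opening: 0.0468
grasp_force: 0.0
```

```bash
python3 lug.py; python3 - <<'E'
from rig import *
from h import *
s=observe();print(s["time"],s["tcp_pos"],s["force"])
c=capture("side");t=capture("top");W=world(t);vv,uu=np.mgrid[:480,:640]
a=cv2.resize(c["frame"][150:330,160:400,::-1],(560,420),interpolation=cv2.INTER_CUBIC)
cv2.imwrite("pics/s7.png",a)
o=dict(np.load("top0.npz"))
# change check on mouse, gauge foot, blocks: grey difference outside hand
for n,(x0,x1,y0,y1) in dict(mouse=(298,335,288,338),gauge=(205,280,150,205),steelblue=(342,386,240,280)).items():
    d=abs(t["frame"][y0:y1,x0:x1].astype(int)-o["frame"][y0:y1,x0:x1]).mean(-1);print(n,(d>40).mean())
E
```

```text
lug 65 [0.5924559  0.17144257 0.0864    ] 0.08554941142259088 a deg 10.913885886235086
27.675 [ 0.44884074 -0.07300403  0.31364544] [-2.47071544 -4.09263294 -0.57857151]
mouse 0.605945945945946
gauge 0.0
steelblue 0.035227272727272725
```

View pics/s7.png

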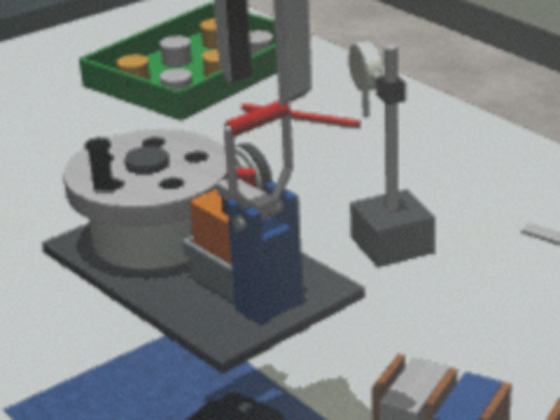

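```bash
python3 -c "
from rig import *
print(job_done())"
```

```text
the job is handed in; nothing more can be done
None
```

The job is handed in: the flywheel stands about 10° past the index post, the orange block sits flat in the nest, and the clamp is shut over it. The gauge stand and the two other blocks are where they were; the arm never went near the mouse, though the hand hid it in the last picture.

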